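Pop the spent filter out of the compost caddy and stop it

TASK

Pop the spent odour filter out of the compost caddy's lid: press the eject button down with one fingertip, with the other finger in the filter's path so that it stops part-way out, back end still in its bay, instead of shooting off onto the swing flap. Leave it lying there flat on the lid, sticking out about half-way for me to pull, never lifted, with the button let go, the flap shut and the other things on the bar where they were.

Things in the scene. Friction and masses are not known exactly. Their poses are not given: they have to be found in the camera images.
- caddy: The compost caddy: a steel pail 240 x 180 mm (x, y), fixed, 190 mm high to its flat steel lid. Origin: centre of its underside; z up; its front is -x. Lid, in this frame: front part (x -112 to -30) is the swing flap, flush with the lid; middle part (x -30 to +30) is bare flat lid; rear part (x +30 to +116) is the black filter bay, 73 mm wide (y), 24 mm high over the lid, its mouth at x = +30 facing the front. The filter is shot out of the mouth along -x on the line y = 0.
- bay_mouth (a point): Middle of the bay's mouth at lid level: caddy x = +30, y = 0, z = 190 mm.
- apron_front (a point): Middle of the edge where the bare lid ends and the swing flap begins: caddy x = -30, y = 0, z = 190 mm, 60 mm in front of the mouth. What gets this far runs onto the flap.
- button_top (a point): Centre of the top of the eject button's grey pad, 26 x 28 mm (x, y), ribbed; at rest 16 mm above the lid at caddy x = +8, y = +52 mm, beside the filter's path, in a black surround 5 mm high. A small tooth of the same part (x +17 to +24, y -9 to +9, 6 mm high) stands in front of the filter and holds it in.
- eject_button (a joint): How far the eject button is pressed straight down, m: 0 at rest, stop at 0.009. It springs back when let go. 1 N starts it, 3 to 4 N takes it down; at about 0.006 the tooth drops below the lid and the spring shoots the filter out at once. The tooth may rise again afterwards: a groove under the filter clears it once the filter is 15 mm out.
- cassette: The spent filter: a loose smooth grey plastic cassette 60 x 60 x 18 mm, about 45 g, lying in the bay. Origin: centre of its underside; axes as the caddy's; at the start its origin is at caddy x = +54, y = 0 and its front face sticks 6 mm out of the mouth. A spring (1.8 to 0.6 N) pushes it for the first 20 mm only; unstopped it coasts on at over 0.5 m/s. It has left the bay when it has moved 54 mm. Well stopped, it has moved 20 to 48 mm.
- cassette_front (a point): Middle of the cassette's front face, 9 mm above its underside: at the start caddy x = +24, y = 0, z = 199 mm.
- flap (a joint): Swing flap of the lid, steel, 79 x 142 mm, hinged along its middle, sprung level: angle, 0 shut. It tips either way under a light touch.
- colander: Blue plastic colander, 210 mm across, 106 mm high, loose. Origin: centre of its underside. Leave alone.
- cookie_jar: Glass cookie jar with an aluminium twist cap, 120 mm across, 158 mm high, loose. Origin: centre of its underside. Leave alone.
- salt: Aluminium salt shaker, 40 mm across, 78 mm high, loose. Origin: centre of its underside. Leave alone.
- pepper: Aluminium pepper shaker, 40 mm across, 78 mm high, loose, beside the salt. Origin: centre of its underside. Leave alone.
Mind the look-alikes: they are no part of the job. Of the things shaped like the cassette, the grey one is meant.

How it is judged:
On the way:
1. the eject button is pressed down (value of joint eject_button above 0.005 m).
At the end, for the whole second after the job is handed in: The cassette lies flat (within 0.06 rad and 3 mm of lid height) and still, 18 to 50 mm out from where it started, its back end still in the bay; the button is up again (within 2 mm), the flap shut (within 0.1 rad) and the bystanders within 20 mm of where they stood (x of cassette in the frame of caddy between 0.004 and 0.036 m and z of cassette in the frame of caddy between 0.187 and 0.193 m and angle between cassette's own z axis and vertical below 0.06 rad and linear speed of cassette below 0.01 m/s and value of joint eject_button below 0.002 m and value of joint flap between -0.1 and 0.1 rad and distance of each of colander, cookie_jar, salt, pepper from where it was at the start of the episode below 0.02 m); the robot touches nothing.
It fails at once if the cassette shoots or is pushed clear of its bay (more than 54 mm) (x of cassette in the frame of caddy below 0 m).
It fails at once if the cassette is lifted more than 10 mm (z of cassette in the frame of caddy above 0.2 m).
It fails at once if the swing flap is pushed open (value of joint flap above 0.25 rad or value of joint flap below -0.25 rad).
It fails at once if a bystander is moved more than 30 mm (distance of any of colander, cookie_jar, salt, pepper from where it was at the start of the episode above 0.03 m).
It also fails if it takes over 29 s, if anything falls off the work surface, if the arm or the gripper's body presses on something with over 40 N, if the wrist force passes 120 N, or if a joint passes its speed limit or range.

ROBOT

A 6-joint arm with a two-finger parallel gripper is mounted at the origin on the work surface. World frame = base frame: x ahead of the robot, y to its left, z up, the work surface at z = 0. Lengths are in m, angles in rad, forces in N, time in s.
With the tool pointing down it reaches from about 0.35 to 0.85 m from the base axis. Payload 8.1 kg.
Tool frame: the origin (TCP) lies on the mounting face of the last link; the fingertips stand 186 mm ahead of it and the grasp point (between the pads) lies 167 mm ahead of it; z points along the fingers, y is the line along which they close (so a half turn about z gives the same grasp; the last joint's range is limited). The gripper opens to 93 mm and grips with 3 to 60 N. Pads are 15 mm wide; open, the fingers measure 128 mm over their backs; the gripper's body (75 mm by 188 mm) begins 65 mm behind the grasp point.
Start: joints at [1.113, 0.13, 1.488, -0, 1.523, -0.085], TCP at [0.219, 0.559, 0.405] pointing down, gripper open.
Joint ranges: [-2.96, 2.96], [-0.89, 2.26], [0.02, 2.5], [-1.34, 4.48], [0, 2.73], [-2.66, 2.66]. Speed limits (rad/s): [2.39, 2.39, 2.79, 3.14, 3.14, 3.14].

INTERFACE

Orientations are given as a rotation vector (axis times angle).
In Python, from plant import * gives the robot as it stands. The module is installed in compiled form; this text tells all that it offers.
- The arm moves only by the tool arm_command, never from a script. Its argument "increments" is a list of rows, each a list of 6 numbers: the shift along the tool's x, y, z in units of 0.2 m (1.0 is 0.2 m), then the turn, a rotation vector about the tool's x, y, z in units of pi rad (1.0 is pi rad). A call has exactly 5 rows; each row is the pose to reach, as a shift and turn from the pose commanded when the call began, along the tool's axes at that moment, turning the shorter way round; what a row does not reach only later rows make up. A row lasts 1/8 s, in which the tool goes at most 62.5 mm and 10.7 degrees, less where a joint would pass 70% of its speed; a pose out of reach is approached as far as the arm can. A call with a number of a shift or a turn outside -1 to 1 is refused whole. A call with a gripper value outside its range is refused whole. "fingers" is the closure, from -1 (fully open) to 1 (shut), set as the call begins (left out, the last holds). The fingers move at their own pace and stop on an object; "force" is the grip in N (left out, the last holds). Time passes only in rows, so rows that repeat a pose let the fingers close, or fill a call up. It gives the time, the measured TCP pose, the force, the opening and the grip force at its end, in the units of the state.
- read_state(): the state, without advancing time (a new reading comes with each control period).
- read_camera(name): name is "side" or "top" or "wrist"; returns a dict with "image" (480x640x3 uint8, red, green, blue), "fx", "fy", "cx", "cy" (pixels), "T" (4x4, takes a point from camera to world coordinates). Camera axes: x right, y down, z forward; pixel columns grow to the right and rows downward; lengths in m; the calibration is good to about 2 mm. A picture is of the moment at which its call begins. There is no depth.
- close_job(): hands the job in; it is judged then, once.
The state is a dict: "t": time; "q": joint angles; "dq": joint speeds; "joint_torque": joint torques, N m; "tool_pos": TCP position; "orientation": TCP orientation; "force": force on the tool from outside, world axes, zero at the start; "wrist_torque": the same for the moment, N m; "opening": finger opening in m; "gripper_force": force on a finger pad.
Only numpy, scipy, OpenCV 4.12 (cv2) and the standard library are available. Lean on these libraries where they do the work, as an engineer would, in place of code of your own. Each camera call takes 0.05 s, during which the arm holds its last target. There are 200 camera calls.

## Working session

There is one attempt and no reset: what is moved stays moved. The work goes in short steps, Python scripts to look and compute and a tool call to move; the robot and the scene stay as the last step left them, time stands still between calls to the robot, and variables do not carry over. Pictures are saved under pics/ and viewed, at most 10 in all, crops included, and the job is handed in when it is done.

Besides the shell and the picture viewer there is one more tool, called after "Emit:" by a JSON object that holds its "method" and its "body". arm_command: Moves the arm, as the interface text tells. Shifts and turns lie within -1 to 1; 1 stands for 0.2 m of shift or pi rad of turn. Its arguments: {"type":"object","properties":{"increments":{"type":"array","items":{"type":"array","items":{"type":"number","minimum":-1,"maximum":1}}},"fingers":{"type":"number"},"force":{"type":"number"}},"required":["increments"]}

```bash
mkdir -p pics; python3 - <<'E'
from plant import *
import cv2
s=read_state(); print({k:np.round(v,4).tolist() if hasattr(v,'__len__') else v for k,v in s.items()} if 'np' in globals() else s)
for n in ['side','top']:
    c=read_camera(n); cv2.imwrite(f'pics/{n}0.png',c['image'][:,:,::-1]); print(n,c['fx'],c['fy'],c['cx'],c['cy'],c['T'])
E
```

```text
{'t': 0.0, 'q': array([ 1.11257845e+00,  1.31141559e-01,  1.48922470e+00,  8.77748443e-06,
        1.52296096e+00, -8.54128993e-02]), 'dq': array([-0.00059001, -0.00117019, -0.00081   , -0.00059795, -0.00010102,
       -0.00113039]), 'joint_torque': array([-3.10000803e-03, -5.59835815e+01, -4.91764069e+01,  7.61867152e-02,
        3.54678452e-02, -1.85856998e-04]), 'tool_pos': array([0.21842964, 0.55860361, 0.40372882]), 'orientation': array([-5.82127959e-01, -3.08670466e+00,  2.62051915e-03]), 'force': array([-0.39472803, -0.00245373,  0.6477223 ]), 'wrist_torque': array([ 0.06132358, -0.00469923,  0.00535284]), 'gripper_force': 0.0, 'opening': 0.093126058721983}
side 453.96131892129335 453.96131892129335 319.7439113595676 234.10860170649448 [[ 0.95505885  0.20107017 -0.21779203  0.75557748]
 [ 0.29625368 -0.67182661  0.67888347 -0.58763094]
 [-0.00981527 -0.71289536 -0.70120173  0.8203946 ]
 [ 0.          0.          0.          1.        ]]
top 546.4745704295307 546.4745704295307 319.8963634978021 243.99113265112436 [[ 0.00541406 -0.99227212  0.12396262  0.398602  ]
 [-0.9999757  -0.00482769  0.00503011  0.04554638]
 [-0.00439279 -0.12398684 -0.99227414  1.14711656]
 [ 0.          0.          0.          1.        ]]
```

View pics/top0.png

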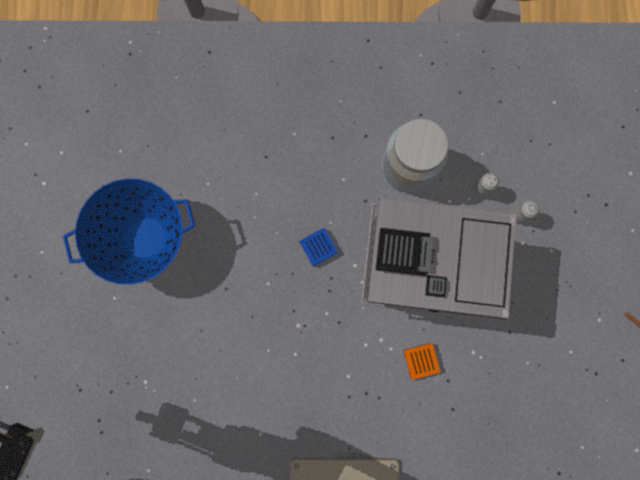

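View pics/side0.png

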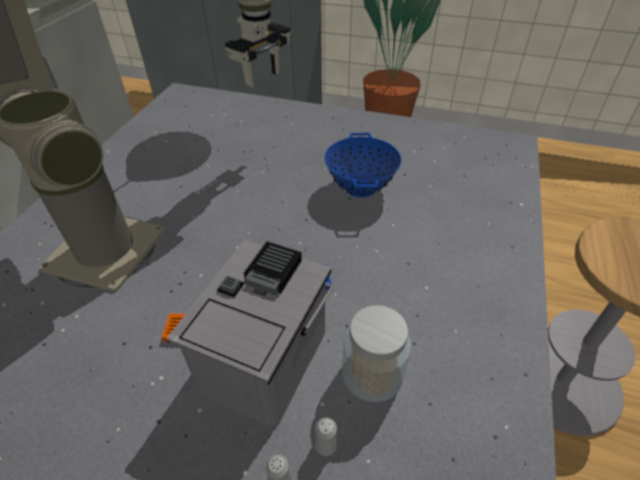

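The top view shows the caddy with its front facing image right (world -y): bay at (403,251), button at (437,286), flap slit around (484,262), cassette nose at (430,254). The side view agrees. Next I'll measure the flap slit, bay and button with masks.

```bash
cat > h.py <<'E'
from plant import *
import numpy as np, cv2
def ray(c,px,z):
    px=np.atleast_2d(px).astype(float)
    d=np.c_[(px[:,0]-c['cx'])/c['fx'],(px[:,1]-c['cy'])/c['fy'],np.ones(len(px))]@c['T'][:3,:3].T
    o=c['T'][:3,3]; return o+d*((z-o[2])/d[:,2])[:,None]
def proj(c,P):
    p=(np.atleast_2d(P)-c['T'][:3,3])@c['T'][:3,:3]
    return np.c_[c['fx']*p[:,0]/p[:,2]+c['cx'],c['fy']*p[:,1]/p[:,2]+c['cy']]
E
python3 - <<'E'
from h import *
c=read_camera('top'); g=cv2.cvtColor(c['image'],cv2.COLOR_RGB2GRAY)
x0,y0,x1,y1=360,195,525,325
m=np.zeros_like(g); m[y0:y1,x0:x1]=(g[y0:y1,x0:x1]<70)*255
cs,_=cv2.findContours(m,cv2.RETR_EXTERNAL,cv2.CHAIN_APPROX_NONE)
for k in cs:
    if cv2.contourArea(k)<60: continue
    for z in (.19,.195,.214):
        w=ray(c,k[:,0,:],z)[:,:2]; r=cv2.minAreaRect((w*1000).astype(np.float32)); print(cv2.boundingRect(k),z,np.round(r[0],1),np.round(r[1],1),round(r[2],1))
s=read_camera('side')
a=cv2.resize(c['image'][y0:y1,x0:x1],None,fx=4,fy=4,interpolation=cv2.INTER_CUBIC)
b=cv2.resize(cv2.cvtColor(m[y0:y1,x0:x1],cv2.COLOR_GRAY2RGB),None,fx=1,fy=1)
a[:b.shape[0],-b.shape[1]:]=b
cv2.imwrite('pics/top1.png',a[:,:,::-1])
E
```

```text
(422, 308, 85, 12) 0.19 [ 396.3 -200.1] [146.2   5.9] 84.0
(422, 308, 85, 12) 0.195 [ 396.3 -198.8] [145.4   5.9] 84.0
(422, 308, 85, 12) 0.214 [ 396.4 -193.9] [142.5   5.8] 84.0
(376, 228, 71, 70) 0.19 [ 487.3 -112.1] [126.3 108.9] 83.0
(376, 228, 71, 70) 0.195 [ 486.9 -111.2] [125.7 108.3] 83.0
(376, 228, 71, 70) 0.214 [ 485.1 -108.1] [123.2 106.1] 83.0
(455, 218, 56, 89) 0.19 [ 488.1 -235.9] [ 86.5 148.4] 83.4
(455, 218, 56, 89) 0.195 [ 487.7 -234.4] [ 86.1 147.7] 83.4
(455, 218, 56, 89) 0.214 [ 485.9 -228.8] [ 84.3 144.7] 83.4
```

View pics/top1.png

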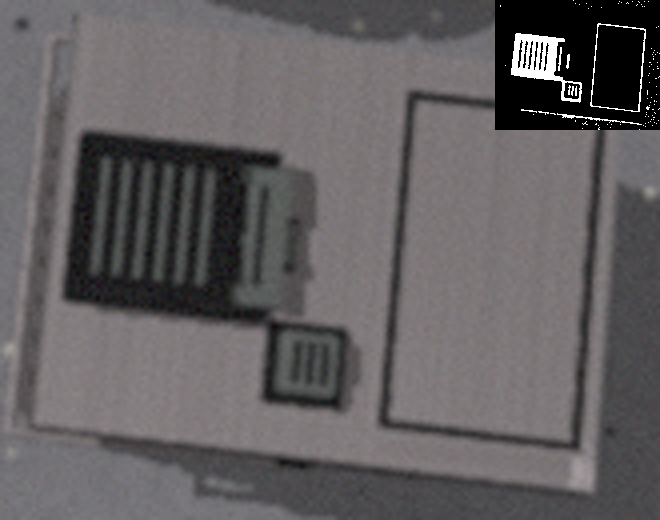

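```bash
cat >> h.py <<'E'
from scipy.spatial.transform import Rotation as Ro
yaw=np.deg2rad(83.4); ex=np.array([np.cos(yaw),np.sin(yaw),0]); ey=np.array([-ex[1],ex[0],0])
O=np.array([.4881,-.2359,0])+.071*ex
cad=lambda x,y,z: O+(x*ex+y*ey)/1000+np.array([0,0,z/1000])
def goal(B,h,S=(-15,-6),a=5.,sep=.0605):   # B tip centre h mm above lid
    b,s=cad(*B,0),cad(*S,0); y=(s-b)/np.linalg.norm(s-b); z=np.array([0,0,-1.])
    R=Ro.from_matrix(np.c_[np.cross(y,z),y,z])*Ro.from_euler('x',a,degrees=True)
    return cad(*B,190+h)-R.apply([0,-sep/2,.186]),R
def inc(p,R,s=None):
    s=s or read_state(); R0=Ro.from_rotvec(s['orientation'])
    return np.round(np.r_[R0.inv().apply(p-s['tool_pos'])/.2,(R0.inv()*R).as_rotvec()/np.pi],4)
E
python3 - <<'E'
from h import *
c=read_camera('top')
print('O',O,'btn',cad(8,52,206))
for n,P in dict(btn=(8,52,206),bayRF=(30,36.5,214),bayRB=(116,36.5,214),bayLB=(116,-36.5,214),lidFR=(-120,90,190),cass=(24,0,208)).items():
    q=proj(c,cad(*P))[0]; print(n,np.round(q,1),np.round((q-[360,195])*4))
p,R=goal((3,52),66); print('goal',p,R.as_rotvec(),inc(p,R))
E
```

```text
O [ 0.49626054 -0.16537053  0.        ] btn [ 0.44552465 -0.15144682  0.206     ]
btn [437.1 285.4] [309. 361.]
bayRF [426.1 274.6] [264. 318.]
bayRB [376.  268.5] [ 64. 294.]
bayLB [380.6 226.7] [ 82. 127.]
lidFR [506.7 316.5] [587. 486.]
cass [431.  254.2] [284. 237.]
goal [ 0.48734101 -0.17514702  0.43865575] [-2.57039748 -1.67429617  0.07310135] [-2.5883 -2.9279 -0.1697  0.0212  0.0226  0.5134]
```

Emit:
{"method": "arm_command", "body": {"increments": [[-0.1,-0.1,-0.2,0,0,0.05],[-0.3,-0.3,-0.35,0,0,0.1],[-0.5,-0.5,-0.4,0,0,0.15],[-0.7,-0.75,-0.4,0,0,0.2],[-0.9,-0.95,-0.4,0,0,0.25]], "fingers": 0.075, "force": 20}}

```text
t: 0.88
tool_pos: [0.317, 0.3144, 0.485]
orientation: [1.725, 2.625, 0.001]
force: [0.0, 0.0, 0.5]
opening: 0.0474
gripper_force: 0.0
```

```bash
python3 -c "
from h import *
print(inc(*goal((3,52),66)),read_state()['opening'])"
```

```text
[-2.5849 -0.1897  0.2315  0.0265  0.0113  0.2621] 0.047410325915935005
```

Emit:
{"method": "arm_command", "body": {"increments": [[-0.2,0,0,0,0,0.04],[-0.4,0,0,0,0,0.08],[-0.6,0,0,0,0,0.12],[-0.8,0,0,0,0,0.15],[-1.0,0,0,0,0,0.18]]}}

```text
t: 1.5
tool_pos: [0.3974, 0.1318, 0.4848]
orientation: [2.388, 2.041, 0.001]
force: [0.9, -0.8, 0.1]
opening: 0.0432
gripper_force: 0.0
```

```bash
python3 -c "
from h import *
print(inc(*goal((3,52),66)),read_state()['opening'])"
```

```text
[-1.4463  0.6827  0.2309  0.0278  0.0035  0.0827] 0.043241357946912744
```

Emit:
{"method": "arm_command", "body": {"increments": [[-0.2,0.1,0,0.01,0,0.02],[-0.4,0.2,0,0.015,0,0.04],[-0.6,0.3,0,0.02,0,0.06],[-0.8,0.38,0,0.028,0,0.08],[-0.95,0.45,0,0.028,0,0.08]]}}

```text
t: 2.12
tool_pos: [0.4573, -0.0702, 0.4846]
orientation: [-2.567, -1.69, 0.088]
force: [-0.2, 0.3, -0.2]
opening: 0.0428
gripper_force: 0.0
```

```bash
python3 -c "
from h import *
print(inc(*goal((3,52),66)),read_state()['opening'])"
```

```text
[-4.202e-01  3.644e-01  2.031e-01 -1.000e-04  3.800e-03  2.900e-03] 0.0427766741696725
```

Emit:
{"method": "arm_command", "body": {"increments": [[-0.15,0.12,0.05,0,0,0],[-0.28,0.24,0.1,0,0.002,0],[-0.36,0.31,0.15,0,0.003,0],[-0.36,0.31,0.15,0,0.003,0],[-0.36,0.31,0.15,0,0.003,0]]}}

```text
t: 2.75
tool_pos: [0.4831, -0.1575, 0.4506]
orientation: [-2.561, -1.69, 0.075]
force: [-0.0, 1.2, -0.1]
opening: 0.0433
gripper_force: 0.0
```

```bash
python3 - <<'E'
from h import *
print(inc(*goal((3,52),46)),read_state()['opening'],read_state()['tool_pos'])
c=read_camera('wrist'); cv2.imwrite('pics/w1.png',c['image'][:,:,::-1])
s=read_camera('side'); cv2.imwrite('pics/s1.png',cv2.resize(s['image'][170:410,160:440],None,fx=2.4,fy=2.4)[:,:,::-1])
p=goal((3,52),46)
E
```

```text
[-0.0725  0.068   0.1543  0.      0.0007  0.0037] 0.043340320428400456 [ 0.48306501 -0.15750504  0.4505642 ]
```

View pics/w1.png

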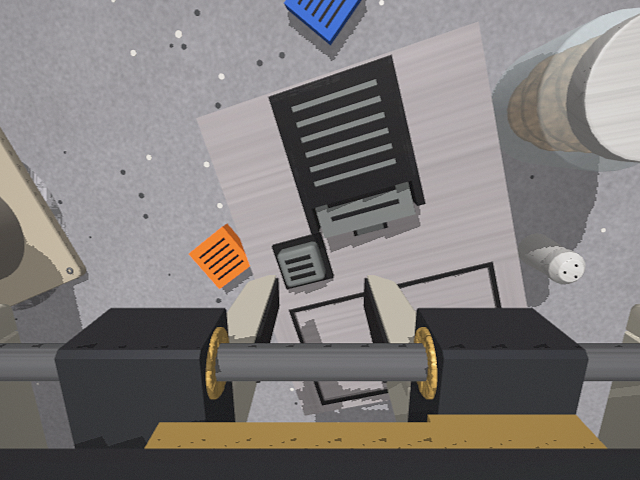

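View pics/s1.png

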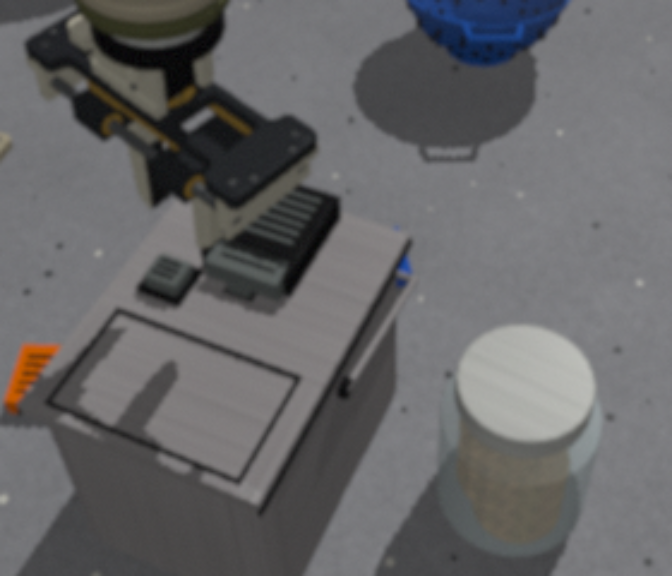

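```bash
python3 - <<'E'
from h import *
c=read_camera('wrist'); s=read_state(); R=Ro.from_rotvec(s['orientation'])
for P in [(8,52,206),(30,36.5,214),(116,-36.5,214),(116,36.5,214),(24,0,208)]: print(P,np.round(proj(c,cad(*P))[0],1))
for x in(-7.5,7.5):
  for y in(-39,-21.6,21.6,39): print(x,y,np.round(proj(c,s['tool_pos']+R.apply([x/1e3,y/1e3,.186]))[0]))
E
```

```text
(8, 52, 206) [299.1 267.3]
(30, 36.5, 214) [309.9 234.4]
(116, -36.5, 214) [390.5  54.5]
(116, 36.5, 214) [266.8  96.5]
(24, 0, 208) [367.7 226.3]
-7.5 -39 [246. 306.]
-7.5 -21.6 [280. 306.]
-7.5 21.6 [365. 306.]
-7.5 39 [399. 306.]
7.5 -39 [245. 278.]
7.5 -21.6 [279. 278.]
7.5 21.6 [366. 278.]
7.5 39 [400. 278.]
```

```bash
sed -i 's/+.071\*ex/+.072*ex/' h.py; python3 -c "
from h import *
print(inc(*goal((3,52),22)),read_state()['tool_pos'])"
```

```text
[-0.0686  0.0769  0.2765  0.0004  0.0008  0.004 ] [ 0.48314518 -0.1573055   0.45104553]
```

Emit:
{"method": "arm_command", "body": {"increments": [[-0.03,0.03,0.05,0,0,0.002],[-0.07,0.077,0.1,0,0.001,0.004],[-0.07,0.077,0.2,0,0.001,0.004],[-0.07,0.077,0.276,0,0.001,0.004],[-0.07,0.077,0.276,0,0.001,0.004]]}}

```text
t: 3.52
tool_pos: [0.4866, -0.175, 0.3916]
orientation: [-2.569, -1.671, 0.075]
force: [0.6, 0.2, 0.7]
opening: 0.0429
gripper_force: 0.0
```

```bash
python3 - <<'E'
from h import *
print(inc(*goal((3,52),22)),inc(*goal((3,52),7.5)),read_state()['tool_pos'],read_state()['force'])
c=read_camera('wrist'); s=read_camera('side'); cv2.imwrite('pics/w2.png',np.hstack([c['image'][120:420,160:480],cv2.resize(s['image'][225:350,160:340],(432,300))])[:,:,::-1])
E
```

```text
[ 0.0056  0.0009 -0.0154 -0.0012 -0.0002 -0.0004] [ 0.0055  0.0075  0.0568 -0.0012 -0.0002 -0.0004] [ 0.48659064 -0.17498467  0.39160326] [0.56327649 0.24023956 0.70596518]
```

View pics/w2.png

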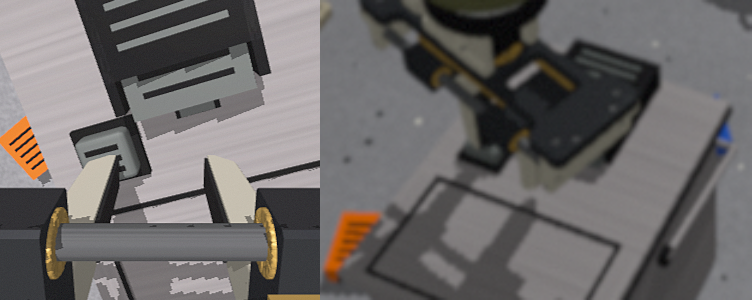

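Emit:
{"method": "arm_command", "body": {"increments": [[0,0.001,0.012,0,0,0],[0,0.003,0.03,0,0,0],[0,0.005,0.045,0,0,0],[0,0.006,0.055,0,0,0],[0,0.006,0.055,0,0,0]]}}

```text
t: 4.25
tool_pos: [0.4876, -0.1755, 0.383]
orientation: [-2.572, -1.673, 0.072]
force: [1.1, -0.5, 2.3]
opening: 0.0429
gripper_force: 1.3
```

```bash
python3 - <<'E'
from h import *
print(inc(*goal((3,52),7.5)),read_state()['tool_pos'],read_state()['force'])
c=read_camera('wrist'); s=read_camera('side'); cv2.imwrite('pics/w3.png',np.hstack([c['image'][120:420,160:480],cv2.resize(s['image'][225:350,160:340],(432,300))])[:,:,::-1])
E
```

```text
[ 0.0057 -0.0021  0.0147  0.0003 -0.0002 -0.0004] [ 0.48760211 -0.17547319  0.38304541] [ 1.1476381  -0.4640447   2.31668847]
```

View pics/w3.png

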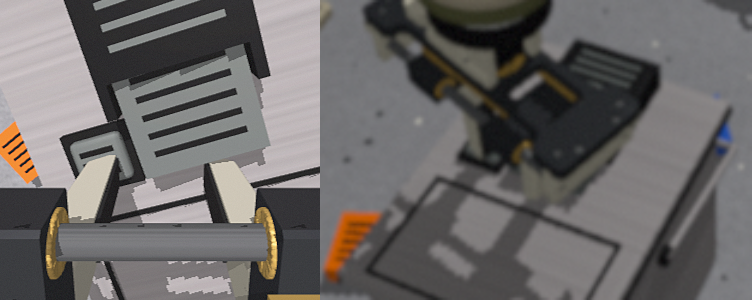

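The cassette has come out and stopped at the right finger, with its back end still in the bay. The button was pressed past its release point. I'll back off slightly and then lift.

Emit:
{"method": "arm_command", "body": {"increments": [[-0.015,0,-0.01,0,0,0],[-0.025,0,-0.03,0,0,0],[-0.025,0,-0.15,0,0,0],[-0.025,0,-0.35,0,0,0],[-0.025,0,-0.6,0,0,0]]}}

```text
t: 4.97
tool_pos: [0.4946, -0.1844, 0.5024]
orientation: [-2.57, -1.671, 0.075]
force: [0.5, -0.9, -0.1]
opening: 0.0431
gripper_force: 0.0
```

Emit:
{"method": "arm_command", "body": {"increments": [[-0.2,0,-0.1,0,0,0],[-0.4,0,-0.1,0,0,0],[-0.4,0,-0.1,0,0,0],[-0.4,0,-0.1,0,0,0],[-0.4,0,-0.1,0,0,0]]}}

```text
t: 5.6
tool_pos: [0.4644, -0.2574, 0.522]
orientation: [-2.57, -1.673, 0.072]
force: [-0.8, -0.4, 0.1]
opening: 0.0432
gripper_force: 0.0
```

```bash
python3 - <<'E'
from h import *
c=read_camera('wrist'); s=read_camera('side')
for k in (20,29,34,48): print(k,np.round(proj(c,np.array([cad(24-k,y,208) for y in(-30,30)])),0).tolist(), np.round(proj(s,np.array([cad(24-k,y,208) for y in(-30,30)])),0).tolist())
print(read_state()['tool_pos'],read_state()['force'],read_state()['t'])
cv2.imwrite('pics/w4.png',c['image'][:,:,::-1])
cv2.imwrite('pics/s4.png',cv2.resize(s['image'][215:415,140:360],(660,600))[:,:,::-1])
E
```

```text
20 [[383.0, 91.0], [309.0, 116.0]] [[268.0, 297.0], [238.0, 286.0]]
29 [[386.0, 103.0], [312.0, 128.0]] [[266.0, 301.0], [235.0, 289.0]]
34 [[387.0, 110.0], [314.0, 134.0]] [[264.0, 303.0], [233.0, 292.0]]
48 [[392.0, 128.0], [319.0, 151.0]] [[260.0, 309.0], [229.0, 298.0]]
[ 0.46443294 -0.25737608  0.5221551 ] [-1.05715147  0.25965139  0.82031366] 5.7
```

View pics/w4.png

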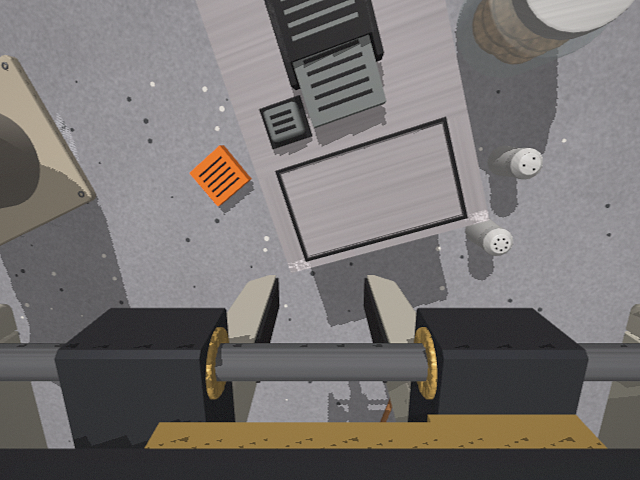

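View pics/s4.png

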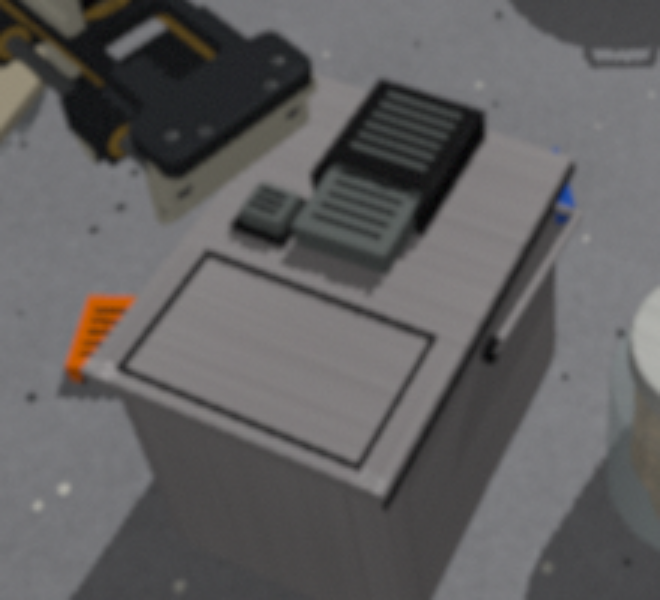

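The wrist view shows the cassette front's top edge from (313,128) to (385,104), about 28 mm out and square in the bay. Both views show the button up, the flap shut and the bystanders in place, with nothing touching. I'm handing in.

```bash
python3 -c "
from plant import *
print(close_job())"
```

```text
the job is handed in; nothing more can be done
None
```

The filter is lying flat on the lid, about 28 mm out with its back end still in the bay. The button is up, the flap is shut, the other things look undisturbed, and the job is handed in (no verdict was shown).

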